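# Free a wedged plaster tile from its casting frame

### The arm

A 6-joint arm with a two-finger parallel gripper is mounted at the origin on the work surface. World frame = base frame: x ahead of the robot, y to its left, z up, the work surface at z = 0. Lengths are in m, angles in rad, forces in N, time in s.
With the tool pointing down it reaches from about 0.25 to 0.775 m from the base axis. Payload 4 kg.
Tool frame: the origin (TCP) lies on the centre line of the jaws, within the pads' length; the fingertips stand 17 mm ahead of it and the grasp point (between the pads) lies 2 mm behind it; z points along the fingers, y is the line along which they close (so a half turn about z gives the same grasp; the last joint's range is limited). The gripper opens to 94 mm and grips with 3 to 60 N. Pads are 16 mm wide; open, the fingers measure 119 mm over their backs; the gripper's body (75 mm by 177 mm) begins 78 mm behind the grasp point.
Start: joints at [-1.412, 0.087, 1.371, -0, 1.684, -0.103], TCP at [0.142, -0.531, 0.223] pointing down, gripper open.
Joint ranges: [-3.1, 3.1], [-0.76, 2.03], [0.27, 2.55], [-1.08, 4.22], [0.17, 2.65], [-2.57, 2.57]. Speed limits (rad/s): [2.79, 2.79, 3.14, 3.14, 3.14, 3.14].

### API

Orientations are given as [roll, pitch, yaw] about the fixed x, y, z axes, in that order (R = Rz(yaw) Ry(pitch) Rx(roll)).
In Python, from bench import robot gives the robot as it stands.
- The arm moves only by the tool servo_tool, never from a script. Its argument "plan" is a list of rows, each a list of 7 numbers: the shift along the tool's x, y, z normalised to -1 to 1, where 1 is 0.1 m, then the turn, a rotation vector about the tool's x, y, z normalised to -1 to 1, where 1 is pi/2 rad, then the finger opening in mm, from 0 to 94. In form: [[x, y, z, ax, ay, az, gripper], ...]. A call has 1 to 12 rows; each row is the pose to reach, as a shift and turn from the pose commanded when the call began, along the tool's axes at that moment; what a row does not reach only later rows make up. A row lasts 1/12 s, in which the tool goes at most 41.7 mm and 7.16 degrees, less where a joint would pass 70% of its speed; a pose out of reach is approached as far as the arm can. A call with a number of a shift or a turn outside -1 to 1 is refused whole. A call with a gripper value outside its range is refused whole. The fingers move at their own pace and stop on an object; the grip force is fixed at half the most. Time passes only in rows, so rows that repeat a pose let the fingers close. It gives the time, the measured TCP pose, the force, the opening and the grip force at its end, in the units of the state.
- robot.get_obs(): the state, without advancing time (a new reading comes with each control period).
- robot.snapshot(name): name is "scene" or "side" or "wrist"; returns the picture (384x512x3 uint8, red, green, blue); there is no depth.
- robot.camera_params(name): a dict with "camera_matrix" (3x3 intrinsics, pixels), "distortion" ([k1, k2, p1, p2, k3] as OpenCV has them; the pictures are not rectified), "rvec" (rotation vector, rad) and "tvec" (3), from world to camera coordinates, as OpenCV has them; the wrist camera has in their place "tool_from_camera" (4x4, takes a point from camera to tool coordinates, whose origin is the TCP and whose axes are the flange's). Camera axes: x right, y down, z forward; pixel columns grow to the right and rows downward; lengths in m; the calibration is good to about 2 mm. A picture is of the moment at which its call begins: read the wrist's pose just before it. camera_params takes no time and is no camera call.
- robot.close_job(): hands the job in; it is judged then, once.
Trained networks look in the newest picture that a camera, given by its name, has taken for a name from the list of things; names that differ only in an ending like _2 or _b are one class to them, and where a whole thing is asked for, a point or a joint stands for the part that bears it (a point fixed in the world has none). Each returns a list of dicts, best first, with "conf" (0 to 1); they miss things now and then, are a little off and sometimes report something else, mostly with a low value. They report only what shows in the picture. A call takes as long as a camera call. They do not tell look-alikes from the thing itself.
- robot.find_in(thing, camera): "extent" ([centre column, centre row, width, height] in pixels, round what is visible of it).
The state is a dict: "time": time; "joint_positions": joint angles; "qvel": joint speeds; "joint_torque": joint torques, N m; "tool_pos": TCP position; "ee_rot": TCP orientation; "wrist_force": force on the tool from outside, world axes, zero at the start; "wrist_torque": the same for the moment, N m; "width": finger opening in m; "finger_force": force on a finger pad.
Only numpy, scipy, OpenCV 4.12 (cv2) and the standard library are available. Lean on these libraries where they do the work, as an engineer would, in place of code of your own. Each camera call takes 0.05 s, during which the arm holds its last target. There are 200 camera calls.

### The job

A plaster tile is jammed diagonally in the blue casting frame: one corner is caught under a yellow lip and the opposite corner is hung up on top of the other lip. Without touching its wooden grip bar, push the raised corner sideways off the lip so that the tile drops flat on the floor of the frame; only then take the bar, turn the tile square between the lips and lift it straight out without wrenching it. Set it down gently, flat and bar up, on the middle of the wooden drying board, lengthwise with the board, let go, and leave the other things as they stand.

Things in the scene. Friction and masses are not known exactly. Their poses are not given: they have to be found in the camera images.
- tile: white plaster tile 150 (its x) x 80 (its y) x 14 mm, 0.2 to 0.4 kg, loose; origin at the centre of its underside, z out of its top face. It starts wedged in the frame, turned 0.31 to 0.41 rad from the frame's x axis and tilted about 0.26 rad: its (+x,+y) corner is up on one lip, overlapping it by about 10 mm; its (-x,-y) corner is on the frame's floor under the other lip
- raised_corner (a point): the tile's raised corner, at its underside. A push on it of a few newtons, level, across the frame towards the middle, for 10 to 30 mm, swings the tile about its low corner until the raised one slips off its lip and drops
- gripbar: dark wooden grip bar fixed on the middle of the tile's top face, along the tile's x: 56 (x) x 16 (y) x 32 mm high; its origin is the centre of its foot, 14 mm above the tile's origin, axes as the tile's
- frame: blue tray-like casting frame fixed to the bench, 210 (its x) x 156 (its y) mm, inside 190 x 136 mm, its floor 6 mm above the bench; origin at the centre of its underside on the bench, z up. End walls (+x, -x) 28 mm high, without lips. A yellow lip runs along the inside of each long side (+y, -y)
- mouth (a point): centre of the frame's mouth, 36 mm above the bench, axes as the frame's. The lips are 18 mm wide, underside 28 mm and top 36 mm above the bench; between them the mouth is 100 mm wide (frame y -50 to +50). The flat tile can slide partly under a lip, so it comes up only when square and between the lips
- board: wooden drying board fixed to the bench, 230 (its x) x 140 (its y) mm, top 20 mm above the bench; origin at the centre of its foot on the bench. It may stand to the left or the right, the frame on the other side
- column: loose white plaster column standing upright between frame and board, 225 mm high, 72 mm across at most; origin at its foot. Must not be moved
- urn: loose terracotta urn, upright, 78 mm high, 58 mm across at most; origin at its foot. Must not be moved
- finial: loose pale plaster finial, upright, 85 mm high, 52 mm across at most; origin at its foot. Must not be moved
- spatula: loose spatula 170 mm long lying flat on the bench along its own x, 65 mm wide, 20 mm high, between frame and board; origin under its middle. Must not be moved
Not all that is in view belongs to the job. What is shaped like the tile but red is not meant.

How it is judged:
On the way:
1. the tile has been pushed flat: it lies on the floor of the frame, bar up, within 0.05 rad of level (angle between tile's own z axis and vertical below 0.05 rad and z of tile in the frame of frame between 0.003 and 0.01 m and horizontal distance between tile and frame below 0.06 m), for 0.2 s.
At the end, for the whole second after the job is handed in: The tile lies at rest on the drying board, bar up and flat (within 0.05 rad), its centre within 25 mm of the board's, its length along the board's within 0.17 rad (either way round), released; column, urn and finial upright and, with the spatula, within 20 mm of where they stood (horizontal distance between tile and board below 0.025 m and z of tile in the frame of board between 0.016 and 0.024 m and angle between tile's own z axis and vertical below 0.05 rad and angle between the x axis of tile and the x axis of board, either way round below 0.17 rad and contact force between tile and board above 0.5 N and linear speed of tile below 0.02 m/s and distance of each of column, urn, finial, spatula from where it was at the start of the episode below 0.02 m and angle between each of column, urn, finial's own z axis and vertical below 0.15 rad); the robot touches nothing.
It fails at once if the grip bar is handled (over 1 N) while the tile is tilted more than 0.12 rad in the frame (contact force between the fingers and gripbar above 1 N and angle between tile's own z axis and vertical above 0.12 rad and z of tile in the frame of frame below 0.05 m and horizontal distance between tile and frame below 0.06 m).
It fails at once if the held tile is wrenched against the frame (over 40 N between them) (contact force between tile and frame above 40 N and contact force between the fingers and gripbar above 1 N).
It fails at once if the tile is dropped onto the board (falling free at more than 0.5 m/s) (horizontal distance between tile and board below 0.1 m and z of tile in the frame of board below 0.1 m and linear speed of tile above 0.5 m/s and contact force between the fingers and tile below 0.2 N).
It fails at once if a bystander (column, urn, finial, spatula) is moved by more than 20 mm or tipped over 0.3 rad (distance of any of column, urn, finial, spatula from where it was at the start of the episode above 0.02 m or angle between any of column, urn, finial's own z axis and vertical above 0.3 rad).
It also fails if it takes over 64 s, if anything falls off the work surface, if the arm or the gripper's body presses on something with over 40 N, if the wrist force passes 120 N, or if a joint passes its speed limit or range.

## Working session

There is one attempt and no reset: what is moved stays moved. The work goes in short steps, Python scripts to look and compute and a tool call to move; the robot and the scene stay as the last step left them, time stands still between calls to the robot, and variables do not carry over. Pictures are saved under pics/ and viewed, at most 10 in all, crops included, and the job is handed in when it is done.

Besides the shell and the picture viewer there is one more tool, called after "Request:" in YAML: its name, and indented under it one key for each argument. servo_tool: Moves the arm, as the interface text tells. Scaled input: -1 to 1 covers 0.1 m each way for a shift and pi/2 rad each way for a turn. Its arguments: {"type":"object","properties":{"plan":{"type":"array","items":{"type":"array","items":{"type":"number"}}}},"required":["plan"]}

```bash
mkdir -p pics; python3 - <<'E'
from bench import robot
import cv2,numpy as np
o=robot.get_obs();print(o['time'],o['tool_pos'],o['ee_rot'])
for c in ['scene','side']:
    im=robot.snapshot(c);cv2.imwrite(f'pics/{c}0.png',cv2.resize(im[:,:,::-1],(800,600),interpolation=cv2.INTER_CUBIC))
    p=robot.camera_params(c);R=cv2.Rodrigues(np.array(p['rvec']))[0];print(c,(-R.T@np.array(p['tvec']).ravel()).round(3),np.array(p['camera_matrix']).round(1).tolist())
    for t in ['tile','gripbar','frame','board','column','urn','finial','spatula']:
        print(t,[(np.round(d['extent']).tolist(),round(d['conf'],2)) for d in robot.find_in(t,c)[:3]])
E
```

```text
0.0 [ 0.14225591 -0.5307451   0.22131822] [-3.13940166e+00 -2.03600256e-04  2.61824950e-01]
scene [ 1.254 -0.07   0.891] [[369.0, 0.0, 253.9], [0.0, 369.0, 191.4], [0.0, 0.0, 1.0]]
tile [([157.0, 156.0, 31.0, 34.0], 0.95), ([172.0, 195.0, 54.0, 33.0], 0.87)]
gripbar [([170.0, 196.0, 17.0, 10.0], 0.57), ([156.0, 151.0, 9.0, 18.0], 0.42)]
frame []
board [([334.0, 196.0, 81.0, 65.0], 0.83)]
column [([255.0, 201.0, 23.0, 74.0], 0.89)]
urn [([298.0, 255.0, 28.0, 32.0], 0.57)]
finial [([240.0, 256.0, 19.0, 25.0], 0.66), ([242.0, 180.0, 21.0, 40.0], 0.61), ([333.0, 196.0, 83.0, 65.0], 0.18)]
spatula [([240.0, 181.0, 21.0, 41.0], 0.53)]
side [0.407 0.878 0.98 ] [[408.3, 0.0, 260.4], [0.0, 408.3, 195.7], [0.0, 0.0, 1.0]]
tile [([271.0, 158.0, 23.0, 27.0], 0.68), ([332.0, 153.0, 40.0, 21.0], 0.63), ([224.0, 185.0, 28.0, 69.0], 0.48)]
gripbar [([334.0, 150.0, 17.0, 7.0], 0.64), ([272.0, 152.0, 7.0, 17.0], 0.57)]
frame [([271.0, 161.0, 61.0, 50.0], 0.86)]
board [([248.0, 276.0, 97.0, 66.0], 0.61)]
column [([226.0, 186.0, 30.0, 71.0], 0.8)]
urn [([180.0, 218.0, 22.0, 32.0], 0.92), ([286.0, 208.0, 56.0, 17.0], 0.57)]
finial [([271.0, 162.0, 58.0, 49.0], 0.74), ([203.0, 185.0, 14.0, 24.0], 0.73)]
spatula [([284.0, 208.0, 54.0, 20.0], 0.65)]
```

View pics/scene0.png

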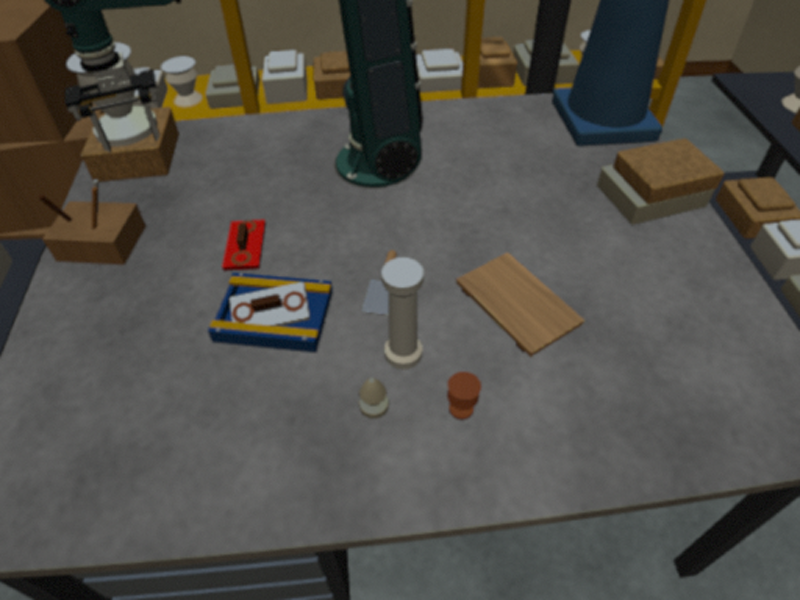

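View pics/side0.png

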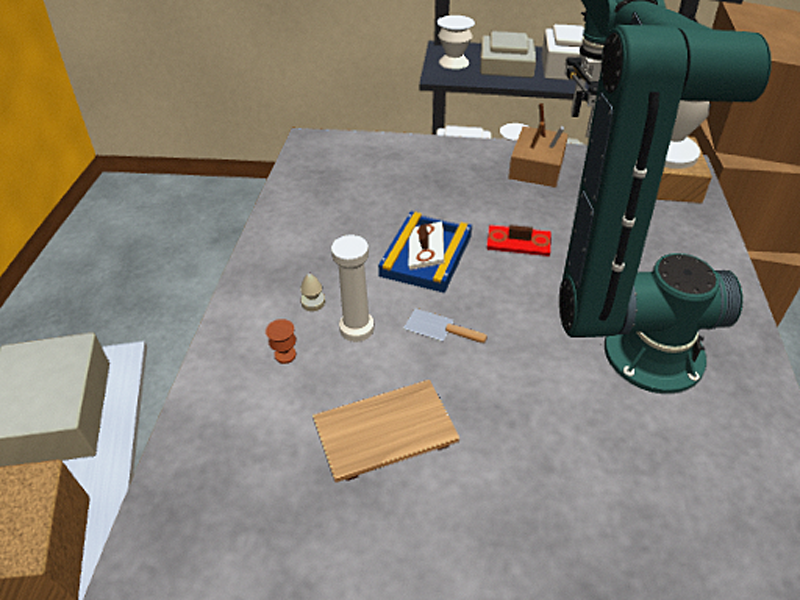

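The scene picture shows the frame with the white tile at about (270,312), the red decoy at (244,245), the board at (520,302), the column at (403,310), the finial at (373,395), the urn at (463,395) and the spatula at (378,290). The side picture agrees, with the frame at (427,250) and the board at (386,430).

```bash
cat > h.py <<'E'
import cv2,numpy as np
from scipy.spatial.transform import Rotation as Ro
from bench import robot
def cam(c,o=None):
    p=robot.camera_params(c);K=np.array(p['camera_matrix']);D=np.array(p['distortion'])
    if c=='wrist':
        T=np.eye(4);o=o or robot.get_obs();T[:3,:3]=Ro.from_euler('xyz',o['ee_rot']).as_matrix();T[:3,3]=o['tool_pos']
        M=np.linalg.inv(T@np.array(p['tool_from_camera']));return K,D,M[:3,:3],M[:3,3]
    return K,D,cv2.Rodrigues(np.array(p['rvec']))[0],np.array(p['tvec']).ravel()
def plane(C,uv,z):
    K,D,R,t=C;u=cv2.undistortPoints(np.float64(uv).reshape(-1,1,2),K,D)[:,0]
    d=np.c_[u,np.ones(len(u))]@R;c=-R.T@t
    return c+d*((z-c[2])/d[:,2])[:,None]
def proj(C,X):
    K,D,R,t=C;return cv2.projectPoints(np.float64(X).reshape(-1,1,3),cv2.Rodrigues(R)[0],t,K,D)[0][:,0]
E
python3 - <<'E'
from h import *
C=cam('scene');S=cam('side');k=512/800
print('frame side',plane(S,np.array([[415,213],[471,226],[445,289],[380,274]])*k,.03).round(3).tolist())
print('frame scene',plane(C,np.array([[232,276],[331,279],[318,347],[211,334]])*k,[.03]).round(3).tolist())
print('board scene',plane(C,np.array([[509,254],[583,321],[531,351],[458,283]])*k,.02).round(3).tolist())
print('board side',plane(S,np.array([[432,381],[459,436],[334,477],[314,415]])*k,.02).round(3).tolist())
print('col side',plane(S,np.array([[356,329]])*k,.0).round(3).tolist())
print('col scene',plane(C,np.array([[403,353],[378,297],[373,408],[462,410]])*k,.0).round(3).tolist())
print(robot.camera_params('wrist'))
E
```

```text
frame side [[0.53, -0.366, 0.03], [0.392, -0.33, 0.03], [0.439, -0.107, 0.03], [0.584, -0.139, 0.03]]
frame scene [[0.398, -0.333, 0.03], [0.433, -0.128, 0.03], [0.603, -0.158, 0.03], [0.548, -0.362, 0.03]]
board scene [[0.397, 0.256, 0.02], [0.597, 0.355, 0.02], [0.654, 0.235, 0.02], [0.467, 0.131, 0.02]]
board side [[0.446, 0.135, 0.02], [0.388, 0.252, 0.02], [0.592, 0.357, 0.02], [0.652, 0.236, 0.02]]
col side [[0.615, 0.001, 0.0]]
col scene [[0.615, -0.0, -0.0], [0.467, -0.035, 0.0], [0.727, -0.067, 0.0], [0.75, 0.088, 0.0]]
{'camera_matrix': array([[300.23377303,   0.        , 251.67628535],
       [  0.        , 300.23377303, 191.12465355],
       [  0.        ,   0.        ,   1.        ]]), 'distortion': array([-0.02851398,  0.        ,  0.        ,  0.        ,  0.        ]), 'tool_from_camera': array([[ 8.15575763e-04, -9.67536621e-01, -2.52729542e-01,
         7.22997385e-02],
       [ 9.99999606e-01,  8.77719492e-04, -1.33147516e-04,
         8.37929419e-04],
       [ 3.50650743e-04, -2.52729333e-01,  9.67536956e-01,
        -1.61771449e-01],
       [ 0.00000000e+00,  0.00000000e+00,  0.00000000e+00,
         1.00000000e+00]])}
```

Request:
servo_tool:
  plan:
    - [0.4,-0.2,0,0,0,0,94]
    - [0.8,-0.4,0,0,0,0,94]
    - [1,-0.5,0,0,0,0,94]

```text
time: 1.15
tool_pos: [0.2274, -0.4554, 0.2225]
ee_rot: [-3.141, -0.001, 0.262]
wrist_force: [0.2, 0.1, -0.5]
width: 0.0937
finger_force: 0.0
```

Request:
servo_tool:
  plan:
    - [0.4,-0.2,0,0,0,0,94]
    - [0.8,-0.4,0,0,0,0,94]
    - [1,-0.5,0,0,0,0,94]

```text
time: 1.4
tool_pos: [0.3116, -0.3806, 0.2228]
ee_rot: [3.141, -0.001, 0.263]
wrist_force: [0.7, -0.3, 0.2]
width: 0.0936
finger_force: 0.0
```

Request:
servo_tool:
  plan:
    - [0.4,-0.2,0,0,0,0,94]
    - [0.8,-0.4,0,0,0,0,94]
    - [1,-0.5,0,0,0,0,94]

```text
time: 1.65
tool_pos: [0.3953, -0.3063, 0.2228]
ee_rot: [3.142, -0.001, 0.264]
wrist_force: [0.2, -0.3, -0.1]
width: 0.0938
finger_force: 0.0
```

Request:
servo_tool:
  plan:
    - [0.4,-0.2,0,0,0,0,94]
    - [0.8,-0.45,0,0,0,0,94]
    - [0.8,-0.45,0,0,0,0,94]
    - [0.8,-0.45,0,0,0,0,94]

```text
time: 1.98
tool_pos: [0.4604, -0.2424, 0.2223]
ee_rot: [-3.141, -0.0, 0.267]
wrist_force: [0.2, -0.3, -0.0]
width: 0.0942
finger_force: 0.0
```

```bash
python3 - <<'E'
from h import *
o=robot.get_obs();print(o['time'],o['tool_pos'],o['ee_rot'],o['wrist_force'])
im=robot.snapshot('wrist');cv2.imwrite('pics/w0.png',cv2.resize(im[:,:,::-1],(800,600),interpolation=cv2.INTER_CUBIC))
E
```

```text
1.9833 [ 0.46038707 -0.24243768  0.22233408] [-3.14123688e+00 -5.38628698e-05  2.66816047e-01] [ 0.225452   -0.29196829 -0.02495244]
```

View pics/w0.png

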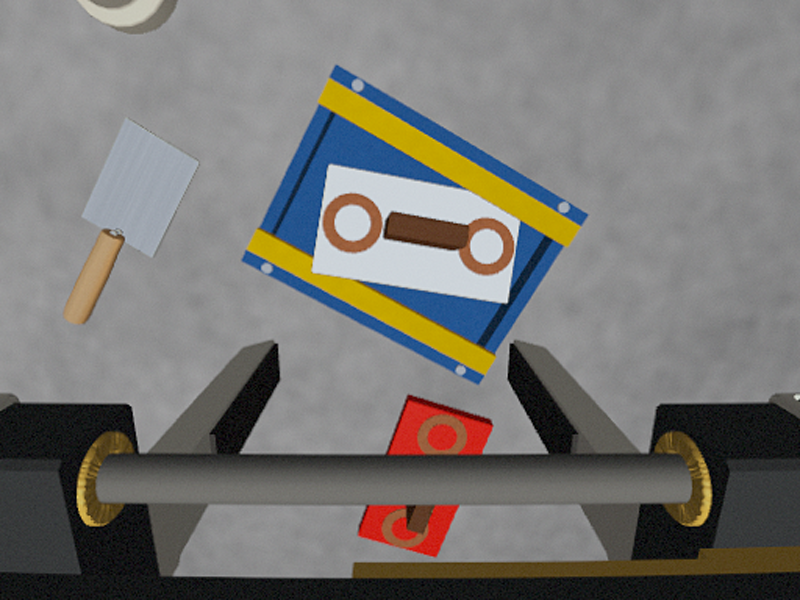

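The wrist picture shows the frame with corners at (335,66), (587,213), (481,383) and (243,262). The raised tile corner lies on the lower lip at (312,272), and the low corner is under the upper lip near (519,222). The bar spans (386..468, 212..248), and the red decoy is below.

```bash
cat >> h.py <<'E'
def fit(C,uv,X,g):
    from scipy.optimize import least_squares
    def W(p): c,s=np.cos(p[2]),np.sin(p[2]);return np.array(X)@np.array([[c,s,0],[-s,c,0],[0,0,1]])+[p[0],p[1],0]
    r=least_squares(lambda p:(proj(C,W(p))-uv).ravel(),g);return r.x,r.fun.round(1)
E
python3 - <<'E'
from h import *
C=cam('wrist');k=512/800
f=lambda a:(np.array(a)+.5)*k-.5
# frame outer corners: order (+x+y),( -x+y)... x along image left (world +y)
uv=f([[243,262],[335,66],[587,213],[481,383]])
X=[[.105,.078,.036],[.105,-.078,.036],[-.105,-.078,.036],[-.105,.078,.036]]
p,r=fit(C,uv,X,[.5,-.24,1.4]);print('frame',p.round(4),r)
# lip inner edges
q=plane(C,f([[333,112],[569,247],[256,229],[496,352],[322,102]]),.036)
def toF(w):c,s=np.cos(p[2]),np.sin(p[2]);d=np.array(w)[:,:2]-p[:2];return np.c_[d@[c,s],d@[-s,c]]
print('lip in frame',toF(q).round(4).tolist())
rc=plane(C,f([[312,272],[328,164],[508,303]]),.05)
print('corner top z.05',rc[0].round(4),toF(rc)[0].round(4))
rc=plane(C,f([[312,272]]),.036);print('z.036',rc.round(4),toF(rc).round(4))
for a,z in (([328,164],.035),([508,303],.03)):
  w=plane(C,f([a]),z);print(a,w.round(4),toF(w).round(4))
for a in ([386,228],[468,231]):
  w=plane(C,f([a]),.06);print('bar',w.round(4),toF(w).round(4))
E
```

```text
frame [ 0.4905 -0.2517  1.3414] [-0.9  0.6 -0.5 -0.8  1.7 -0.3 -0.3  1.1]
lip in frame [[0.092, -0.0503], [-0.1057, -0.0494], [0.1059, 0.0496], [-0.1012, 0.048], [0.1017, -0.0526]]
corner top z.05 [ 0.4489 -0.1863  0.05  ] [0.0543 0.0554]
z.036 [[ 0.4455 -0.1847  0.036 ]] [[0.0551 0.0591]]
[328, 164] [[ 0.5253 -0.1782  0.035 ]] [[ 0.0796 -0.0172]]
[508, 303] [[ 0.4601 -0.3375  0.03  ]] [[-0.0904  0.01  ]]
bar [[ 0.4947 -0.2298  0.06  ]] [[0.0223 0.0009]]
bar [[ 0.5075 -0.2849  0.06  ]] [[-0.0284 -0.0241]]
```

Request:
servo_tool:
  plan:
    - [-0.1,-0.4,0,0,0,0.08,0]
    - [-0.19,-0.72,0,0,0,0.16,0]
    - [-0.19,-0.72,0.3,0,0,0.24,0]
    - [-0.19,-0.72,0.6,0,0,0.316,0]
    - [-0.19,-0.72,0.8,0,0,0.316,0]
    - [-0.19,-0.72,0.8,0,0,0.316,0]
    - [-0.19,-0.72,0.8,0,0,0.316,0]
    - [-0.19,-0.72,0.8,0,0,0.316,0]

```text
time: 2.7
tool_pos: [0.4222, -0.1814, 0.1441]
ee_rot: [3.14, -0.002, -0.236]
wrist_force: [0.8, -0.7, 0.2]
width: 0.0439
finger_force: 0.0
```

```bash
cat >> h.py <<'E'
def rel(x,y,z,yaw):
    o=robot.get_obs();R=Ro.from_euler('xyz',o['ee_rot']);G=Ro.from_euler('xyz',[np.pi,0,yaw])
    print('t',round(o['time'],2),'pos',o['tool_pos'].round(4),'rot',np.round(o['ee_rot'],3),'F',o['wrist_force'].round(1),'w',o['width'],o['finger_force'])
    print('rel',(R.inv().apply(np.array([x,y,z])-o['tool_pos'])/.1).round(3),((R.inv()*G).as_rotvec()/(np.pi/2)).round(3))
E
python3 - <<'E'
from h import *
p=np.array([.4905,-.2517]);a=1.3414;R=np.array([[np.cos(a),-np.sin(a)],[np.sin(a),np.cos(a)]])
w=p+R@[.057,.080];print(w);rel(*w,.057,a-np.pi/2)
E
```

```text
[ 0.42555691 -0.178002  ]
t 2.7 pos [ 0.4222 -0.1814  0.1441] rot [ 3.14e+00 -2.00e-03 -2.36e-01] F [ 0.8 -0.7  0.2] w 0.043924627581726404 0.0
rel [ 0.023 -0.042  0.871] [ 0.001 -0.001 -0.004]
```

Request:
servo_tool:
  plan:
    - [0,0,0.1,0,0,0,0]
    - [0,-0.02,0.2,0,0,0,0]
    - [0,-0.04,0.4,0,0,0,0]
    - [0,-0.04,0.5,0,0,0,0]
    - [0,-0.04,0.6,0,0,0,0]
    - [0,-0.04,0.7,0,0,0,0]
    - [0,-0.04,0.8,0,0,0,0]
    - [0,-0.04,0.87,0,0,0,0]
    - [0,-0.04,0.87,0,0,0,0]
    - [0,-0.04,0.87,0,0,0,0]

```text
time: 3.53
tool_pos: [0.4228, -0.1761, 0.0552]
ee_rot: [-3.142, 0.001, -0.235]
wrist_force: [-0.2, -0.9, 0.0]
width: 0.0003
finger_force: 0.0
```

```bash
python3 - <<'E'
from h import *
rel(.4256,-.178,.057,-.2294)
im=robot.snapshot('side');cv2.imwrite('pics/s1.png',cv2.resize(im[120:220,220:370,::-1],(750,500),interpolation=cv2.INTER_CUBIC))
E
```

```text
t 3.53 pos [ 0.4228 -0.1761  0.0552] rot [-3.142e+00  1.000e-03 -2.350e-01] F [-0.2 -0.9  0. ] w 0.00028125756746521385 0.0
rel [ 0.032  0.012 -0.018] [-0.     0.    -0.003]
```

View pics/s1.png

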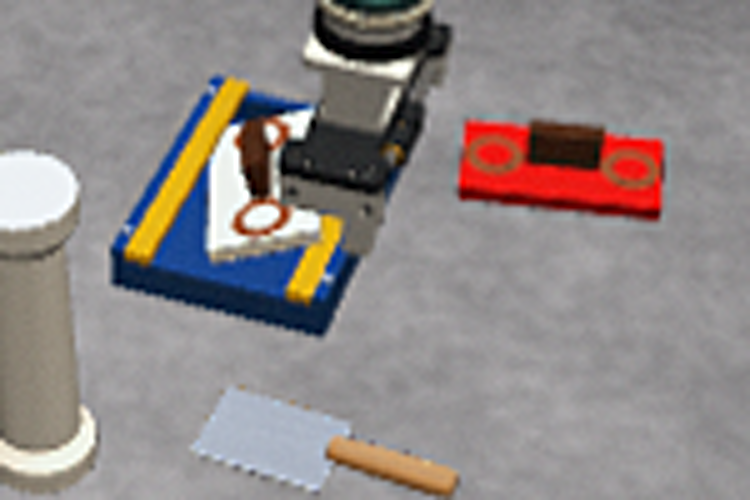

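The closed fingers stand just outside the raised corner, which overhangs the lip at about (320,232), and they are clear of the bar. Now I push.

Request:
servo_tool:
  plan:
    - [0.05,0,-0.02,0,0,0,0]
    - [0.1,0,-0.02,0,0,0,0]
    - [0.14,0,-0.02,0,0,0,0]
    - [0.18,0,-0.02,0,0,0,0]
    - [0.21,0,-0.02,0,0,0,0]
    - [0.24,0,-0.02,0,0,0,0]
    - [0.27,0,-0.02,0,0,0,0]
    - [0.3,0,-0.02,0,0,0,0]

```text
time: 4.25
tool_pos: [0.4517, -0.1824, 0.0568]
ee_rot: [-3.14, 0.002, -0.234]
wrist_force: [-0.3, 2.1, -0.8]
width: 0.0007
finger_force: 1.2
```

```bash
python3 - <<'E'
from h import *
rel(.4256,-.178,.057,-.2294)
im=robot.snapshot('side');cv2.imwrite('pics/s2.png',cv2.resize(im[120:220,220:370,::-1],(750,500),interpolation=cv2.INTER_CUBIC))
E
```

```text
t 4.25 pos [ 0.4517 -0.1824  0.0568] rot [-3.14e+00  2.00e-03 -2.34e-01] F [-0.3  2.1 -0.8] w 0.0006836058807364224 1.1582656686732662
rel [-0.264  0.018 -0.001] [-0.001  0.001 -0.003]
```

View pics/s2.png

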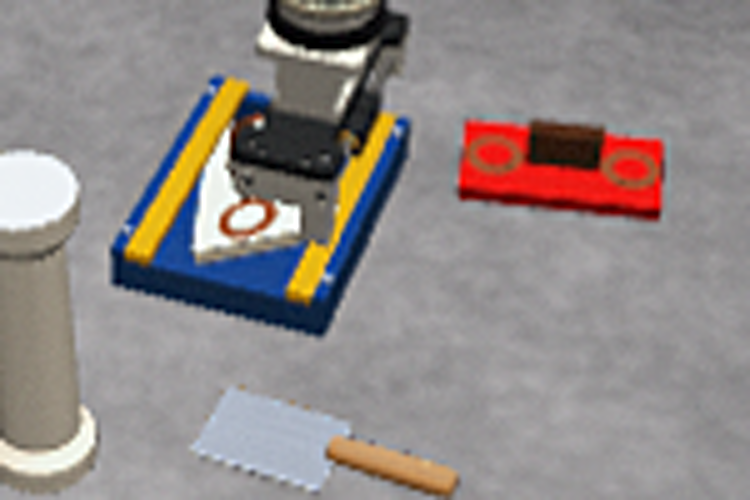

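The corner has moved to the lip's inner edge, near (305,240), and is probably still up. I'll push on.

Request:
servo_tool:
  plan:
    - [0.03,0,0,0,0,0,0]
    - [0.06,0,0,0,0,0,0]
    - [0.09,0,0,0,0,0,0]
    - [0.12,0,0,0,0,0,0]
    - [0.12,0,0,0,0,0,0]

```text
time: 4.72
tool_pos: [0.4643, -0.186, 0.0575]
ee_rot: [3.141, -0.001, -0.234]
wrist_force: [-0.2, 2.1, -0.9]
width: 0.0004
finger_force: 1.2
```

Request:
servo_tool:
  plan:
    - [0,0,-0.3,0,0,0,0]
    - [-0.1,0,-0.7,0,0,0,20]
    - [-0.3,0,-1,0,0,0,40]
    - [-0.3,0,-1,0,0,0,60]
    - [-0.3,0,-1,0,0,0,60]

```text
time: 5.13
tool_pos: [0.4361, -0.1803, 0.1609]
ee_rot: [3.138, -0.008, -0.235]
wrist_force: [0.3, 0.3, -0.6]
width: 0.0235
finger_force: 0.0
```

Request:
servo_tool:
  plan:
    - [0,0.3,-0.4,0,0,0,60]
    - [0,0.5,-0.6,0,0,0,60]
    - [0,0.5,-0.6,0,0,0,60]
    - [0,0.5,-0.6,0,0,0,60]

```text
time: 5.47
tool_pos: [0.4235, -0.229, 0.2176]
ee_rot: [3.141, -0.002, -0.237]
wrist_force: [0.2, 0.5, -0.5]
width: 0.0503
finger_force: 0.0
```

```bash
python3 - <<'E'
from h import *
rel(.4256,-.178,.057,-.2294)
im=robot.snapshot('wrist');cv2.imwrite('pics/w1.png',cv2.resize(im[:,:,::-1],(800,600),interpolation=cv2.INTER_CUBIC))
E
```

```text
t 5.47 pos [ 0.4235 -0.229   0.2176] rot [ 3.141e+00 -2.000e-03 -2.370e-01] F [ 0.2  0.5 -0.5] w 0.05027875556523867 0.0
rel [-0.102 -0.502  1.606] [ 0.001 -0.001 -0.005]
```

View pics/w1.png

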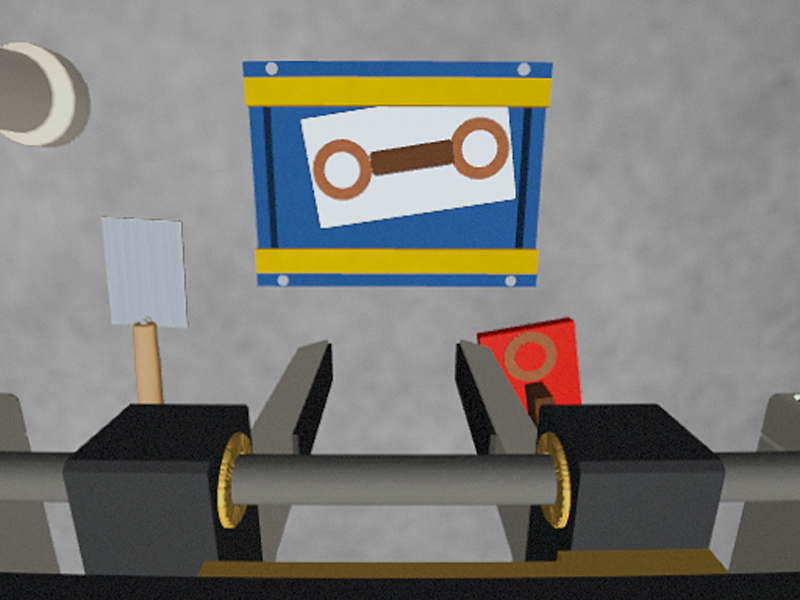

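The raised corner is now off the lip, at (320,228), inside the frame, and the tile looks flat. I'll check that with fits of a flat tile.

```bash
python3 - <<'E'
from h import *
C=cam('wrist');k=512/800;f=lambda a:(np.array(a)+.5)*k-.5
p,r=fit(C,f([[258,287],[244,61],[553,63],[538,287]]),[[.105,.078,.036],[.105,-.078,.036],[-.105,-.078,.036],[-.105,.078,.036]],[.49,-.25,1.34]);print('frame',p.round(4),r)
uv=f([[302,120],[320,228],[515,198]])
t,r=fit(C,uv,[[.075,-.04,.02],[.075,.04,.02],[-.075,.04,.02]],[.49,-.25,1.4]);print('tile flat',t.round(4),r,'rel yaw',t[2]-p[2])
q=plane(C,uv,.02);print(np.linalg.norm(q[0]-q[1]),np.linalg.norm(q[1]-q[2]),np.degrees(np.arccos((q[0]-q[1])@(q[2]-q[1])/np.linalg.norm(q[0]-q[1])/np.linalg.norm(q[2]-q[1]))))
b,r=fit(C,f([[370,153],[453,141],[453,164],[373,175]]),[[.028,-.008,.052],[-.028,-.008,.052],[-.028,.008,.052],[.028,.008,.052]],t);print('bar',b.round(4),r)
c,s=np.cos(p[2]),np.sin(p[2]);d=t[:2]-p[:2];print('tile in frame',d@[c,s],d@[-s,c])
rel(t[0],t[1],.035,t[2]-np.pi/2)
E
```

```text
frame [ 0.4899 -0.2483  1.3337] [-0.1  0.2 -1.   0.1  1.4 -0.6 -0.2  0.6]
tile flat [ 0.5023 -0.2607  1.4854] [-1.5 -0.9  0.2  0.5  1.4  0.6] rel yaw 0.15173521137537427
0.0782200924783716 0.14850564626324844 88.71566406386265
bar [ 0.5019 -0.2606  1.4678] [-0.7 -0.8 -0.2 -0.5  1.3  0.6 -0.4  0.8]
tile in frame -0.009131488971032803 -0.014894516105621125
t 5.52 pos [ 0.4229 -0.2278  0.2162] rot [-3.141e+00  1.000e-03 -2.360e-01] F [-0.1 -0.  -0.5] w 0.054526507923415 0.0
rel [0.851 0.136 1.811] [-0.     0.001 -0.096]
```

The fits confirm it: the corner angle is 89° and the sides are 78 x 149 mm, with 1 px residuals. The tile lies flat, turned 0.15 from the frame. Now I turn the gripper and take the bar.

Request:
servo_tool:
  plan:
    - [0.2,0.03,0,0,0,-0.079,34]
    - [0.4,0.06,0,0,0,-0.158,34]
    - [0.6,0.1,0,0,0,-0.237,34]
    - [0.8,0.13,0,0,0,-0.316,34]
    - [0.8,0.13,0.1,0,0,-0.395,34]
    - [0.8,0.13,0.2,0,0,-0.474,34]
    - [0.8,0.13,0.3,0,0,-0.553,34]
    - [0.8,0.13,0.4,0,0,-0.632,34]
    - [0.8,0.13,0.4,0,0,-0.711,34]
    - [0.8,0.13,0.4,0,0,-0.79,34]
    - [0.8,0.13,0.4,0,0,-0.869,34]
    - [0.8,0.13,0.4,0,0,-0.948,34]

```text
time: 6.52
tool_pos: [0.4971, -0.2571, 0.1742]
ee_rot: [-3.137, -0.001, 1.262]
wrist_force: [0.5, 0.7, 0.4]
width: 0.034
finger_force: 0.0
```

```bash
python3 - <<'E'
from h import *
rel(.5021,-.2606,.105,1.475)
E
```

```text
t 6.52 pos [ 0.4971 -0.2571  0.1742] rot [-3.137e+00 -1.000e-03  1.262e+00] F [0.5 0.7 0.4] w 0.034023251740673964 0.0
rel [-0.019  0.061  0.692] [-0.003 -0.001 -0.136]
```

Request:
servo_tool:
  plan:
    - [-0.02,0.06,0.2,0,0,-0.07,34]
    - [-0.02,0.06,0.45,0,0,-0.136,34]
    - [-0.02,0.06,0.69,0,0,-0.136,34]
    - [-0.02,0.06,0.69,0,0,-0.136,34]
    - [-0.02,0.06,0.69,0,0,-0.136,34]

```text
time: 6.93
tool_pos: [0.5012, -0.2605, 0.1049]
ee_rot: [-3.135, -0.003, 1.469]
wrist_force: [-0.0, -0.2, 1.6]
width: 0.034
finger_force: 0.0
```

```bash
python3 - <<'E'
from h import *
rel(.5021,-.2606,.042,1.475)
im=robot.snapshot('wrist');cv2.imwrite('pics/w2.png',cv2.resize(im[:,:,::-1],(800,600),interpolation=cv2.INTER_CUBIC))
E
```

```text
t 6.93 pos [ 0.5012 -0.2605  0.1049] rot [-3.135e+00 -3.000e-03  1.469e+00] F [-0.  -0.2  1.6] w 0.033959149538925065 0.0
rel [-0.002  0.013  0.629] [-0.004 -0.002 -0.004]
```

View pics/w2.png

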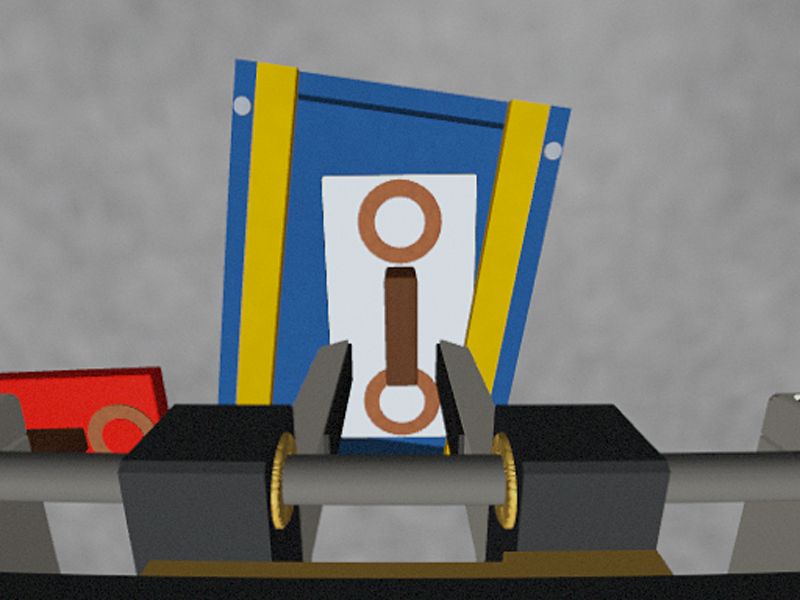

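The tile is aligned with the jaws and the bar, at (400,325), is centred between them. I'll descend and close.

Request:
servo_tool:
  plan:
    - [0,0.01,0.2,0,0,0,34]
    - [0,0.01,0.4,0,0,0,34]
    - [0,0.01,0.53,0,0,0,34]
    - [0,0.01,0.58,0,0,0,34]
    - [0,0.01,0.62,0,0,0,34]
    - [0,0.01,0.62,0,0,0,10]
    - [0,0.01,0.62,0,0,0,10]
    - [0,0.01,0.62,0,0,0,10]
    - [0,0.01,0.62,0,0,0,10]
    - [0,0.01,0.62,0,0,0,10]
    - [0,0.01,0.62,0,0,0,10]

```text
time: 7.9
tool_pos: [0.5045, -0.2631, 0.048]
ee_rot: [3.139, 0.001, 1.468]
wrist_force: [-0.4, -0.4, 5.3]
width: 0.0158
finger_force: 30.0
```

```bash
python3 - <<'E'
from h import *
p=np.array([.4901,-.2495]);a=1.3375
c,s=np.cos(a),np.sin(a);d=robot.get_obs()['tool_pos'][:2]-p;x,y=d@[c,s],d@[-s,c];print('in frame',x,y)
rel(*(p+[c*x,s*x]),.044,a)
E
```

```text
in frame -0.009938240183090183 -0.01719800346663667
t 7.9 pos [ 0.5045 -0.2631  0.048 ] rot [3.139e+00 1.000e-03 1.468e+00] F [-0.4 -0.4  5.3] w 0.015840404422422884 29.974378645420074
rel [ 0.022 -0.171  0.04 ] [0.001 0.001 0.083]
```

Request:
servo_tool:
  plan:
    - [0,0,-0.01,0,0,0,10]
    - [0,0,-0.01,0,0,0,10]
    - [0,0,-0.02,0,0,0,10]

```text
time: 8.15
tool_pos: [0.5036, -0.2625, 0.0481]
ee_rot: [-3.141, -0.0, 1.468]
wrist_force: [1.4, -0.6, -1.9]
width: 0.0157
finger_force: 30.0
```

Request:
servo_tool:
  plan:
    - [0,-0.04,0,0,0,0,10]
    - [0,-0.08,0,0,0,0.02,10]
    - [0,-0.12,0,0,0,0.04,10]
    - [0.01,-0.16,0,0,0,0.06,10]
    - [0.02,-0.17,0,0,0,0.083,10]
    - [0.02,-0.17,0,0,0,0.083,10]
    - [0.02,-0.17,0,0,0,0.083,10]

```text
time: 8.73
tool_pos: [0.4863, -0.2585, 0.048]
ee_rot: [-3.14, -0.0, 1.339]
wrist_force: [-0.7, -0.2, 0.5]
width: 0.0157
finger_force: 30.0
```

```bash
python3 - <<'E'
from h import *
rel(.4877,-.2587,.044,1.3375)
im=robot.snapshot('wrist');cv2.imwrite('pics/w3.png',cv2.resize(im[:,:,::-1],(800,600),interpolation=cv2.INTER_CUBIC))
E
```

```text
t 8.73 pos [ 0.4863 -0.2585  0.048 ] rot [-3.14  -0.     1.339] F [-0.7 -0.2  0.5] w 0.015739744068804632 29.97921645641327
rel [0.002 0.014 0.04 ] [-0.001 -0.     0.001]
```

View pics/w3.png

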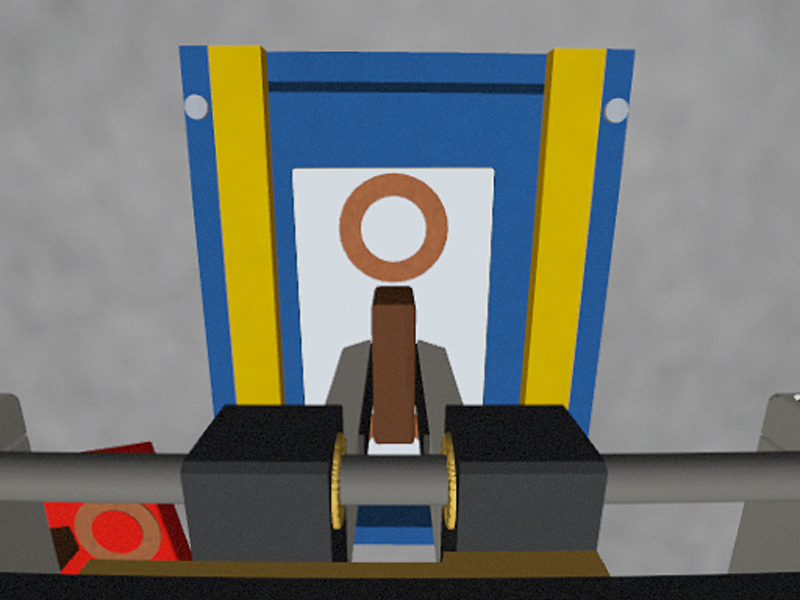

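The tile is square between the lips (its edges are vertical at columns 293 and 495), but it sits about 4 mm to the left. I'll correct that and lift.

Request:
servo_tool:
  plan:
    - [0,0.02,0,0,0,0,10]
    - [0,0.04,0,0,0,0,10]
    - [0,0.04,-0.03,0,0,0,10]
    - [0,0.04,-0.08,0,0,0,10]
    - [0,0.04,-0.14,0,0,0,10]
    - [0,0.04,-0.2,0,0,0,10]
    - [0,0.04,-0.3,0,0,0,10]
    - [0,0.04,-0.4,0,0,0,10]
    - [0,0.04,-0.6,0,0,0,10]
    - [0,0.04,-0.8,0,0,0,10]
    - [0,0.04,-1,0,0,0,10]
    - [0,0.04,-1,0,0,0,10]

```text
time: 9.78
tool_pos: [0.4936, -0.2614, 0.155]
ee_rot: [3.131, 0.004, 1.338]
wrist_force: [0.8, -0.6, -0.6]
width: 0.0157
finger_force: 30.0
```

```bash
python3 - <<'E'
from h import *
C=cam('scene');S=cam('side');k=512/800
X=[[.115,.07,.02],[-.115,.07,.02],[-.115,-.07,.02],[.115,-.07,.02]]
for n,c,uv in (('scene',C,[[583,321],[509,254],[458,283],[531,351]]),('side',S,[[314,415],[432,381],[459,436],[334,477]])):
    uv=np.array(uv)
    best=min((fit(c,(np.roll(uv,i,0)+.5)*k-.5,X,[.525,.244,.47]) for i in range(4)),key=lambda q:(q[1]**2).sum());print(n,best)
    if n=='side':
        best=min((fit(c,(np.roll(uv[::-1],i,0)+.5)*k-.5,X,[.525,.244,.47]) for i in range(4)),key=lambda q:(q[1]**2).sum());print(n,best)
rel(.42,-.15,.2,1.2)
E
```

```text
scene (array([0.52653174, 0.24370446, 0.47256798]), array([ 1.3,  0.1, -0.7, -0.8, -1.1, -2.3,  0.3,  2.1]))
side (array([0.52333038, 0.23456347, 3.51115477]), array([-15.4, -36.8, -12.1, -46.9,   9.3,  34.2,  16.2,  37.2]))
side (array([0.52031826, 0.24400449, 0.46309504]), array([ 0.3,  0.6,  0.7,  1.2, -0.7, -1.2, -0.4, -0.9]))
t 9.78 pos [ 0.4936 -0.2614  0.155 ] rot [3.131 0.004 1.338] F [ 0.8 -0.6 -0.6] w 0.015653355229201464 29.965893030166626
rel [ 0.913 -0.968 -0.464] [0.007 0.002 0.088]
```

Request:
servo_tool:
  plan:
    - [0.1,-0.15,-0.1,0,0,0,10]
    - [0.3,-0.35,-0.2,0,0,0.02,10]
    - [0.5,-0.6,-0.3,0,0,0.04,10]
    - [0.7,-0.8,-0.3,0,0,0.06,10]
    - [0.9,-0.97,-0.3,0,0,0.088,10]
    - [0.9,-0.97,-0.3,0,0,0.088,10]

```text
time: 10.28
tool_pos: [0.4152, -0.1462, 0.1784]
ee_rot: [-3.14, -0.002, 1.201]
wrist_force: [-0.2, -0.3, -4.1]
width: 0.016
finger_force: 30.0
```

```bash
python3 - <<'E'
from h import *
rel(.40,-.06,.185,1.0)
im=robot.snapshot('scene');print([(np.round(d['extent']).tolist(),round(d['conf'],2)) for d in robot.find_in('tile','scene')])
E
```

```text
t 10.28 pos [ 0.4152 -0.1462  0.1784] rot [-3.140e+00 -2.000e-03  1.201e+00] F [-0.2 -0.3 -4.1] w 0.016003406115316487 29.966348111629486
rel [ 0.749 -0.454 -0.064] [-0.001 -0.001  0.128]
[([200.0, 150.0, 58.0, 26.0], 0.8)]
```

Weight of about 4 N shows, so the tile is held.

Request:
servo_tool:
  plan:
    - [0.15,-0.1,-0.06,0,0,0.03,10]
    - [0.35,-0.2,-0.06,0,0,0.06,10]
    - [0.55,-0.35,-0.06,0,0,0.1,10]
    - [0.75,-0.45,-0.06,0,0,0.128,10]

```text
time: 10.72
tool_pos: [0.4026, -0.0635, 0.1842]
ee_rot: [-3.141, 0.0, 0.994]
wrist_force: [0.7, 0.3, -1.9]
width: 0.016
finger_force: 30.0
```

```bash
python3 - <<'E'
from h import *
rel(.40,.06,.185,.75)
E
```

```text
t 10.72 pos [ 0.4026 -0.0635  0.1842] rot [-3.141  0.     0.994] F [ 0.7  0.3 -1.9] w 0.0159868093381639 29.963465631008148
rel [ 1.022 -0.695 -0.008] [-0.     0.     0.156]
```

Request:
servo_tool:
  plan:
    - [0.2,-0.14,0,0,0,0.03,10]
    - [0.4,-0.28,0,0,0,0.06,10]
    - [0.6,-0.42,0,0,0,0.09,10]
    - [0.8,-0.56,0,0,0,0.13,10]
    - [1,-0.7,0,0,0,0.156,10]

```text
time: 11.13
tool_pos: [0.3986, 0.0589, 0.1842]
ee_rot: [3.141, 0.0, 0.75]
wrist_force: [-0.2, -0.6, -3.4]
width: 0.016
finger_force: 30.0
```

```bash
python3 - <<'E'
from h import *
rel(.46,.15,.185,.6)
E
```

```text
t 11.13 pos [0.3986 0.0589 0.1842] rot [3.141 0.    0.75 ] F [-0.2 -0.6 -3.4] w 0.01599689114833933 29.963201880455017
rel [ 1.071 -0.248 -0.008] [0.    0.    0.095]
```

Request:
servo_tool:
  plan:
    - [0.2,-0.05,0,0,0,0.02,10]
    - [0.4,-0.1,0,0,0,0.05,10]
    - [0.6,-0.15,0,0,0,0.07,10]
    - [0.8,-0.2,0,0,0,0.095,10]
    - [1,-0.25,0,0,0,0.095,10]
    - [1,-0.25,0,0,0,0.095,10]

```text
time: 11.63
tool_pos: [0.456, 0.1471, 0.1836]
ee_rot: [-3.141, -0.001, 0.606]
wrist_force: [-0.2, 0.1, -3.5]
width: 0.0158
finger_force: 30.0
```

```bash
python3 - <<'E'
from h import *
rel(.5235,.244,.12,.468)
E
```

```text
t 11.63 pos [0.456  0.1471 0.1836] rot [-3.141e+00 -1.000e-03  6.060e-01] F [-0.2  0.1 -3.5] w 0.015831378713379075 29.966127276420593
rel [ 1.106 -0.411  0.638] [-0.001 -0.001  0.088]
```

Request:
servo_tool:
  plan:
    - [0.2,-0.1,0,0,0,0.03,10]
    - [0.4,-0.2,0,0,0,0.06,10]
    - [0.6,-0.3,0.1,0,0,0.088,10]
    - [0.8,-0.41,0.2,0,0,0.088,10]
    - [1,-0.41,0.3,0,0,0.088,10]
    - [1,-0.41,0.4,0,0,0.088,10]
    - [1,-0.41,0.4,0,0,0.088,10]
    - [1,-0.41,0.4,0,0,0.088,10]

```text
time: 12.3
tool_pos: [0.5122, 0.2343, 0.143]
ee_rot: [3.141, 0.004, 0.465]
wrist_force: [0.2, -0.8, -2.3]
width: 0.0159
finger_force: 30.0
```

```bash
python3 - <<'E'
from h import *
rel(.5235,.244,.063,.468)
im=robot.snapshot('wrist');cv2.imwrite('pics/w4.png',cv2.resize(im[:,:,::-1],(800,600),interpolation=cv2.INTER_CUBIC))
E
```

```text
t 12.3 pos [0.5122 0.2343 0.143 ] rot [3.141 0.004 0.465] F [ 0.2 -0.8 -2.3] w 0.015913396693252722 29.965840280056
rel [ 0.148 -0.036  0.799] [ 0.     0.002 -0.002]
```

View pics/w4.png

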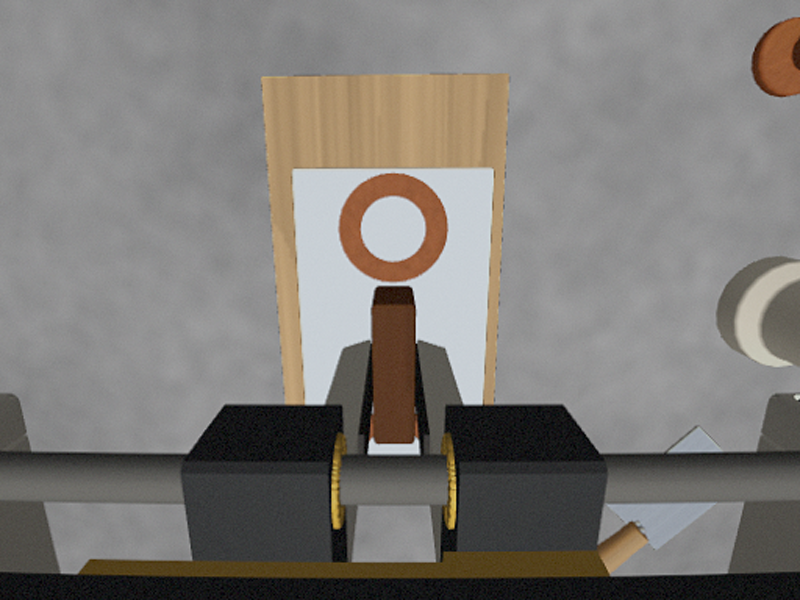

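The tile hangs parallel over the board (board columns 262-508, tile 293-495). I'll centre it and lower it.

Request:
servo_tool:
  plan:
    - [0.07,-0.02,0.1,0,0,0,10]
    - [0.15,-0.04,0.25,0,0,0,10]
    - [0.15,-0.04,0.4,0,0,0,10]
    - [0.15,-0.04,0.5,0,0,0,10]
    - [0.15,-0.04,0.6,0,0,0,10]
    - [0.15,-0.04,0.68,0,0,0,10]
    - [0.15,-0.04,0.72,0,0,0,10]
    - [0.15,-0.04,0.74,0,0,0,10]
    - [0.15,-0.04,0.74,0,0,0,10]
    - [0.15,-0.04,0.74,0,0,0,10]

```text
time: 13.18
tool_pos: [0.5248, 0.246, 0.0711]
ee_rot: [3.141, -0.001, 0.466]
wrist_force: [0.9, 0.4, -2.8]
width: 0.0159
finger_force: 30.0
```

Request:
servo_tool:
  plan:
    - [0,0,0.02,0,0,0,10]
    - [0,0,0.03,0,0,0,10]
    - [0,0,0.04,0,0,0,10]
    - [0,0,0.04,0,0,0,10]
    - [0,0,0.04,0,0,0,10]

```text
time: 13.6
tool_pos: [0.5244, 0.2459, 0.0664]
ee_rot: [3.142, 0.0, 0.466]
wrist_force: [-0.3, -0.2, -2.8]
width: 0.0164
finger_force: 30.0
```

Request:
servo_tool:
  plan:
    - [0,0,0.01,0,0,0,10]
    - [0,0,0.02,0,0,0,10]
    - [0,0,0.03,0,0,0,10]
    - [0,0,0.03,0,0,0,10]
    - [0,0,0.03,0,0,0,10]

```text
time: 14.02
tool_pos: [0.5243, 0.2459, 0.0633]
ee_rot: [3.142, 0.0, 0.466]
wrist_force: [-0.4, 0.2, -2.4]
width: 0.0155
finger_force: 30.0
```

Request:
servo_tool:
  plan:
    - [0,0,0.01,0,0,0,10]
    - [0,0,0.02,0,0,0,10]
    - [0,0,0.02,0,0,0,10]
    - [0,0,0.02,0,0,0,10]

```text
time: 14.35
tool_pos: [0.5246, 0.246, 0.062]
ee_rot: [3.141, -0.001, 0.466]
wrist_force: [0.0, 0.4, 0.5]
width: 0.0154
finger_force: 30.0
```

Contact made: the weight is off the wrist. I'll release and retreat.

Request:
servo_tool:
  plan:
    - [0,0,0.005,0,0,0,10]
    - [0,0,0.005,0,0,0,20]
    - [0,0,0.005,0,0,0,34]
    - [0,0,0,0,0,0,40]
    - [0,0,0,0,0,0,40]
    - [0,0,-0.05,0,0,0,40]
    - [0,0,-0.2,0,0,0,40]
    - [0,0,-0.5,0,0,0,40]
    - [0,0,-0.8,0,0,0,40]
    - [0,0,-1,0,0,0,40]
    - [0,0,-1,0,0,0,40]
    - [0,0,-1,0,0,0,40]

```text
time: 15.35
tool_pos: [0.5253, 0.2462, 0.1632]
ee_rot: [3.141, -0.004, 0.466]
wrist_force: [-0.0, 0.1, 0.2]
width: 0.0398
finger_force: 0.0
```

```bash
python3 - <<'E'
from h import *
rel(.5235,.244,.16,.468)
im=robot.snapshot('wrist');cv2.imwrite('pics/w5.png',cv2.resize(im[:,:,::-1],(800,600),interpolation=cv2.INTER_CUBIC))
E
```

```text
t 15.35 pos [0.5253 0.2462 0.1632] rot [ 3.141 -0.004  0.466] F [-0.   0.1  0.2] w 0.03982404092270459 0.0
rel [-0.026  0.012  0.031] [ 0.    -0.002 -0.001]
```

View pics/w5.png

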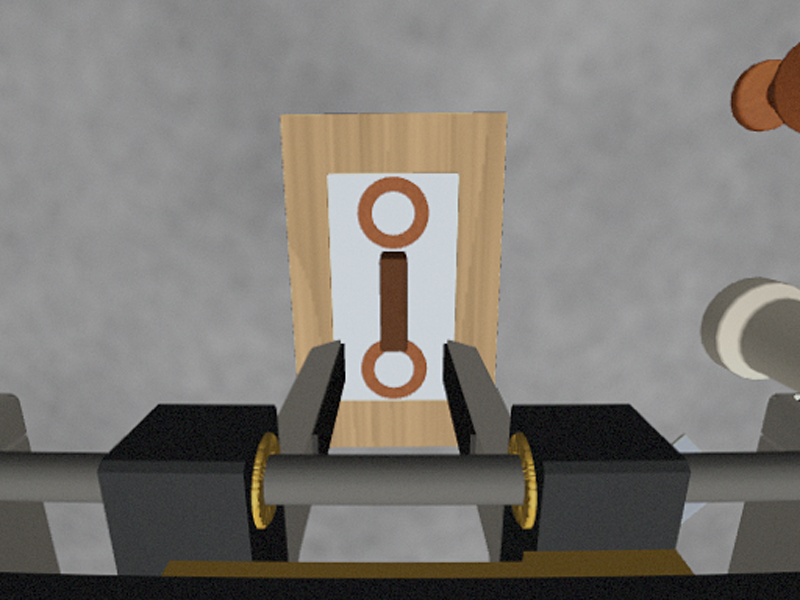

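The tile lies centred and square on the board, released, with even margins (about 45 px left, 43 px right, 60 px front, 45 px back). I'm handing the job in.

```bash
python3 -c "
from bench import robot
print(robot.close_job())"
```

```text
the job is handed in; nothing more can be done
None
```

I pushed the tile flat, lifted it out square between the lips, set it down on the middle of the drying board and released it. I handed the job in at about 15 s; the interface returned no verdict.

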